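# Lay the standing box down on the folding backrest

## Task

Nothing is to be grasped: using only fingertips or the outside of the fingers, push the box that stands on end over backwards until it leans against the raised backrest of its fixture, then press it (or the backrest) down until the backrest is fully folded and the box lies flat on it, square, its sides inside the edges of the backrest, its end at the hinge, and right way up. Let it down gently, do not lift or carry the box, and leave the other things alone.

Things in the scene. Friction and masses are not known exactly. Their poses are not given: they have to be found in the camera images.
- fixture: Lay-down fixture fixed to the bench: dark steel base 275 x 112 x 8 mm. Origin on the bench (z = 0) below the hinge line; +x points the way the backrest folds, y along the hinge, z up. The aluminium standing block (84 mm in y, top at z = 20 mm) lies at x = -88 to 0 mm. The folded backrest lies level with its top at x = 0 to 171 mm. Hinge cheeks at y = +-48 to 55 mm rise to z = 26 mm.
- hinge (a point): Middle of the backrest's hinge line, 20 mm above the bench, at the far (+x) edge of the standing block; axes as the fixture's. The stiff hinge has a friction of about 0.65 N m: the backrest stays wherever it is left, also with the box lying on it, and needs a push of about 3 to 7 N near its end.
- backrest (a joint): Aluminium backrest plate, 90 mm wide, 6 mm thick, 171 mm from the hinge line to its rolled end; its front face passes through the hinge line. Value = lean from vertical in rad: 0 would be upright; it starts raised, leaning back 0.61 to 0.73; 1.571 = fully folded (horizontal, end stop).
- backrest_end (a point): Middle of the front face of the backrest at its rolled end, 166 mm from the hinge line.
- box: Plated sheet-metal box 67 x 140 x 64 mm, 0.15 to 0.29 kg. Origin at the centre of its underside (67 x 140 mm, lipped, open in the middle), z to its closed plain top face, y along its 140 mm length. Starts standing on its -y end on the standing block, y up, top face (z) looking to the fixture's -x, underside towards the backrest. Right way up = z up. Another such box sits in a clamp to the right.
- box_centre (a point): Centre of the box, 32 mm above its underside. At the start within 6 mm of the fixture's middle line (y = 0), the box turned up to 0.08 rad from square.
- box_heel (a point): Middle of the 67 mm edge between the box's -y end and its underside: the edge it tips about, 70 mm along -y from the box's origin. At the start 2 to 6 mm short of the hinge line. The box passes its balance point at a lean of about 0.5 rad, then falls the short way on to the backrest.
- tape_measure: Bystander: tape measure 64 x 71 x 27 mm lying on the bench behind the vice, to the right of the fixture. Origin at the centre of its underside.
- stud_cup: Bystander: open white cup 66 mm wide, 73 mm high, standing to the far right of the fixture. Origin at the centre of its underside.
- marker: Bystander: marker pen 17 x 135 x 16 mm lying on the bench to the near left of the fixture. Origin at the centre of its underside.
Mind the look-alikes: they are no part of the job. Leave any turquoise look-alike of the box alone.

How it is judged:
On the way:
1. the box leans, past its balance point, against the backrest while that is still raised (angle between box's own z axis and vertical below 1.02 rad and value of joint backrest below 1 rad), for 0.1 s.
At the end, for the whole second after the job is handed in: The backrest is fully folded (within 0.05 rad); the box lies on it at rest, top face up within 0.08 rad, along the backrest within 0.12 rad, its centre within 10 mm of the fixture's middle line and its heel edge within 20 mm of the hinge line (value of joint backrest above 1.52 rad and angle between box's own z axis and vertical below 0.08 rad and angle between the y axis of box and the x axis of fixture, either way round below 0.12 rad and y of box_centre in the frame of fixture between -0.01 and 0.01 m and x of box_heel in the frame of fixture between -0.02 and 0.02 m and z of box_heel in the frame of fixture below 0.026 m and linear speed of box below 0.02 m/s); the robot touches nothing.
It fails at once if the box is lifted or carried: its heel edge comes more than 15 mm off the standing surface (z of box_heel in the frame of fixture above 0.035 m).
It fails at once if the box falls or is thrown down instead of landing gently (turns faster than 4 rad/s) (angular speed of box above 4 rad/s).
It fails at once if the tape measure is disturbed (20 mm) (distance of tape_measure from where it was at the start of the episode above 0.02 m).
It fails at once if the cup is disturbed (20 mm) (distance of stud_cup from where it was at the start of the episode above 0.02 m).
It fails at once if the marker is disturbed (20 mm) (distance of marker from where it was at the start of the episode above 0.02 m).
It also fails if it takes over 40 s, if anything falls off the work surface, if the arm or the gripper's body presses on something with over 40 N, if the wrist force passes 120 N, or if a joint passes its speed limit or range.

## Robot

A 7-joint arm with a two-finger parallel gripper is mounted at the origin on a cart in front of the work surface, level with it; the furniture and walls round the work are solid. World frame = base frame: x ahead of the robot, y to its left, z up, the work surface at z = 0. Lengths are in m, angles in rad, forces in N, time in s.
With the tool pointing down it reaches from about 0.425 to 0.95 m from the base axis. Payload 4.7 kg.
Tool frame: the origin (TCP) lies at the very end of the fingers, on their centre line; the grasp point (between the pads) lies 19 mm behind it (bot.hold_point_z is the distance from the TCP to the grasp point, in m); z points along the fingers, y is the direction in which the jaws open and shut (so a half turn about z gives the same grasp; the last joint's range is limited). The gripper opens to 85 mm and grips with 20 to 120 N. Pads are 22 mm wide; open, the fingers measure 114 mm over their backs; the gripper's body (76 mm by 85 mm) begins 54 mm behind the grasp point. The pads swing forward as they close: fully open they stand 13 mm farther back than shut.
Start: joints at [1.073, 0.469, -0.049, 1.532, 0.024, 1.141, -0.082], TCP at [0.305, -0.602, 0.231] pointing down, gripper open.
Joint ranges: [-2.59, 2.59], [-0.33, 1.99], [-1.39, 1.29], [0.1, 2.45], [-1.04, 4.18], [0.21, 1.99], [-2.66, 2.66]. Speed limits (rad/s): [2.57, 2.57, 3.14, 3.14, 3.14, 3.14, 3.14].

## Interface

Orientations are given as a rotation vector (axis times angle).
In Python, from bench import bot, eyes gives the robot as it stands.
- The arm moves only by the shell command python3 -m inch 'ROWS' [FORCE]. ROWS is a JSON object of lists of equal length, an entry for each row: "fingers": the finger opening in m, from 0 to 0.0854; "slide": the shift along the tool's x, y, z in m, a list of three; "angular": the turn, a rotation vector about the tool's x, y, z in degrees, a list of three. In form: {"fingers": [fingers, ...], "slide": [[x, y, z], ...], "angular": [[wx, wy, wz], ...]}. A call has 1 to 20 rows; each row shifts and turns the commanded pose from where the row before left it, along the tool's axes as they then stand; what a row does not reach is not made up. A row lasts 1/8 s, in which the tool goes at most 62.5 mm and 10.7 degrees, less where a joint would pass 70% of its speed; a pose out of reach is approached as far as the arm can. A call with a gripper value outside its range is refused whole. The fingers move at their own pace and stop on an object; FORCE is the grip in N (left out, the last holds). Time passes only in rows, so rows that do not move let the fingers close. It gives the time, the measured TCP pose, the force and the opening at its end, in the units of the state.
- bot.state(): the state, without advancing time (a new reading comes with each control period).
- eyes.grab_frame(name): name is "scene" or "side" or "wrist"; returns the picture (400x640x3 uint8, red, green, blue); there is no depth.
- eyes.get_calibration(name): a dict with "mtx" (3x3 intrinsics, pixels), "rvec" (rotation vector, rad) and "tvec" (3), from world to camera coordinates, as OpenCV has them. Camera axes: x right, y down, z forward; pixel columns grow to the right and rows downward; lengths in m; the calibration is good to about 2 mm. A picture is of the moment at which its call begins: read the wrist's pose just before it. get_calibration takes no time and is no camera call; for the wrist camera it gives the pose at the moment of the call.
- bot.hand_in(): hands the job in, once; it reports no verdict.
The state is a dict: "time": time; "joints": joint angles; "dq": joint speeds; "joint_torque": joint torques, N m; "ee_pos": TCP position; "tcp_rot": TCP orientation; "contact_force": force on the tool from outside, world axes, zero at the start; "torque": the same for the moment, N m; "opening": opening from 0.0 (shut) to 1.0 (fully open).
Only numpy, scipy, OpenCV 4.12 (cv2) and the standard library are available. Lean on these libraries where they do the work, as an engineer would, in place of code of your own. Each camera call takes 0.05 s, during which the arm holds its last target.

## Working session

There is one attempt and no reset: what is moved stays moved. The work goes in short steps, Python scripts to look and compute and a shell command to move; the robot and the scene stay as the last step left them, time stands still between calls to the robot, and variables do not carry over. Pictures are saved under pics/ and viewed, and the job is handed in when it is done.

```bash
ls; mkdir -p pics
cat > h.py <<'E'
import numpy as np, cv2, json
from bench import bot, eyes
def snap(n,f):
    im=eyes.grab_frame(n); cv2.imwrite(f'pics/{f}.png',cv2.cvtColor(im,cv2.COLOR_RGB2BGR)); 
    c=eyes.get_calibration(n)
    np.savez(f'pics/{f}.npz',**{k:np.array(v) for k,v in c.items()})
    return im
def crop(f,x0,y0,x1,y1,s):
    im=cv2.imread(f'pics/{f}.png')[y0:y1,x0:x1]
    cv2.imwrite(f'pics/{f}_c{x0}_{y0}.png',cv2.resize(im,None,fx=s,fy=s,interpolation=cv2.INTER_CUBIC))
def cal(f):
    c=np.load(f'pics/{f}.npz'); return c['mtx'].astype(float),c['rvec'].astype(float).reshape(3),c['tvec'].astype(float).reshape(3)
def ray(f,u,v):
    K,r,t=cal(f); R=cv2.Rodrigues(r)[0]; d=R.T@np.linalg.inv(K)@[u,v,1]; return -R.T@t,d/np.linalg.norm(d)
def onz(f,u,v,z):
    o,d=ray(f,u,v); return o+d*(z-o[2])/d[2]
def proj(f,P):
    K,r,t=cal(f); return cv2.projectPoints(np.array(P,float).reshape(-1,1,3),r,t,K,None)[0].reshape(-1,2)
E
python3 - <<'E'
from h import *
print(bot.state()); 
for n in('scene','side'):
    snap(n,n+'0'); print(eyes.get_calibration(n))
E
```

```text
pics
{'time': 0.0, 'joints': array([ 1.07314144,  0.46942372, -0.04859419,  1.53372691,  0.02407553,
        1.14097817, -0.08230915]), 'dq': array([ 0.00112765, -0.00037938, -0.00096451,  0.00076002,  0.0005345 ,
        0.00071581, -0.00083224]), 'joint_torque': array([-8.07475935e-04, -5.10302889e+01, -4.69462783e-02, -2.37711936e+01,
        1.08177969e-02,  7.56532332e-03,  9.70206827e-06]), 'ee_pos': array([ 0.30469426, -0.60164969,  0.23025938]), 'tcp_rot': array([-3.05385980e+00, -7.29176418e-01,  7.88362790e-04]), 'contact_force': array([-0.02921612,  0.0834403 ,  0.33136717]), 'torque': array([ 0.04998909, -0.02294444, -0.04589992]), 'opening': 1.0011775789805242}
{'mtx': array([[370.74703631,   0.        , 319.43858334],
       [  0.        , 370.74703631, 200.94556403],
       [  0.        ,   0.        ,   1.        ]]), 'rvec': array([ 1.20838931, -2.34746667,  0.97111644]), 'tvec': array([0.36911874, 0.35554407, 0.9294035 ])}
{'mtx': array([[457.36779376,   0.        , 314.27621647],
       [  0.        , 457.36779376, 197.08276859],
       [  0.        ,   0.        ,   1.        ]]), 'rvec': array([ 0.27755998, -2.77233507,  1.31569105]), 'tvec': array([0.4838697 , 0.12898669, 1.24894616])}
```

View pics/scene0.png

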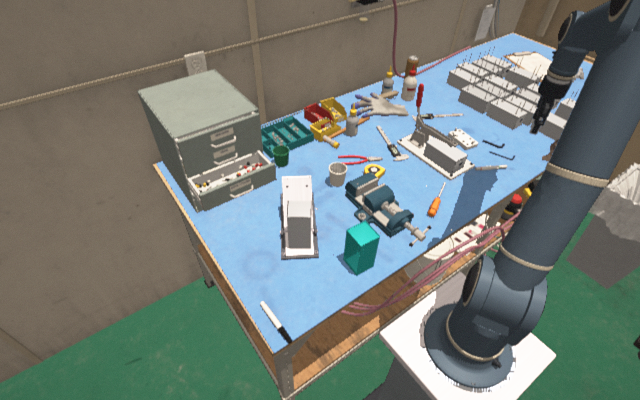

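View pics/side0.png

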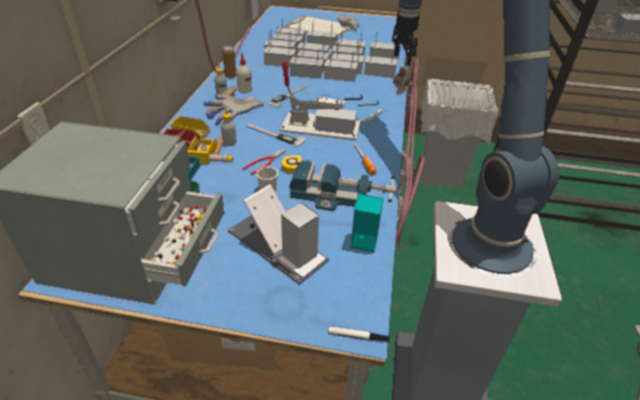

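The fixture and grey box are near (298,215) in the scene picture and (295,235) in the side picture. The turquoise look-alike is beside it on the robot's side. I'll enlarge both.

Run:
```python
from h import *
crop('scene0',260,165,390,285,6)
crop('side0',215,175,395,290,4.4)
for a in [(299,257),(283,258),(318,255)]: print('scene',onz('scene0',*a,0.0))
for a in [(299,278),(229,230),(328,261)]: print('side',onz('side0',*a,0.0))
```

```text
scene [0.45980592 0.1975264  0.        ]
scene [0.48409363 0.23825776 0.        ]
scene [0.43316215 0.14706693 0.        ]
side [0.48853614 0.22516562 0.        ]
side [ 7.15298860e-01  9.64975753e-02 -1.11022302e-16]
side [ 4.27087891e-01  1.53649730e-01 -1.11022302e-16]
```

View pics/scene0_c260_165.png

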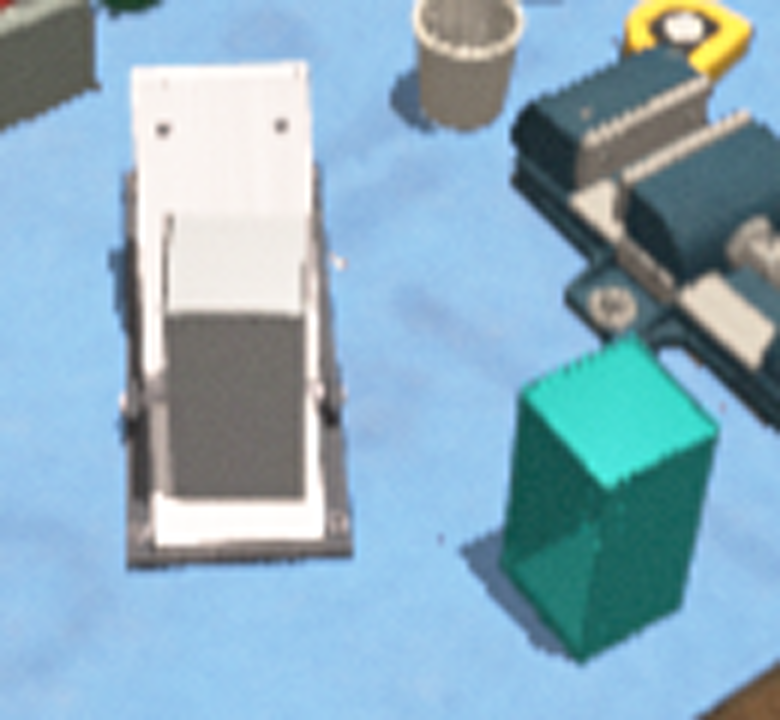

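View pics/side0_c215_175.png

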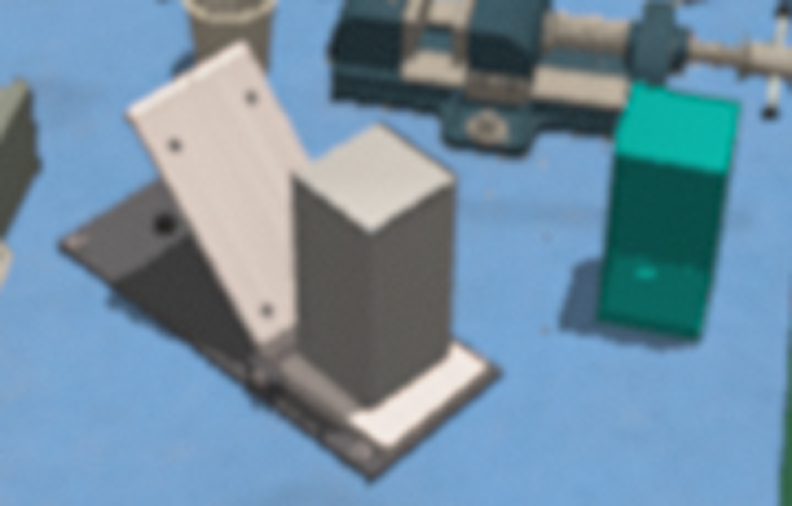

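```bash
cat > fit.py <<'E'
from h import *
from scipy.optimize import least_squares
def model(p):
    x0,y0,th,bx,bl,bd,by,bt=p  # fixture, base near x, lean, heel x, centre y, box yaw
    F=lambda P:np.c_[np.array(P)[:,0]*np.cos(th)-np.array(P)[:,1]*np.sin(th)+x0,np.array(P)[:,0]*np.sin(th)+np.array(P)[:,1]*np.cos(th)+y0,np.array(P)[:,2]]
    base=F([[bx,.056,0],[bx,-.056,0],[bx+.275,.056,.0],[bx+.275,-.056,.0]])
    L=.171
    br=F([[L*np.sin(bl),.045,.02+L*np.cos(bl)],[L*np.sin(bl),-.045,.02+L*np.cos(bl)]])
    c,s=np.cos(bt),np.sin(bt)
    B=[]
    for z in(.02,.16):
        for a,b in[(0,.0335),(0,-.0335),(-.064,-.0335),(-.064,.0335)]: # farL farR nearR nearL; yaw about heel middle
            B.append([bd+a*c-b*s,by+a*s+b*c,z])
    bo=F(B)
    return dict(nl=base[0],nr=base[1],fl=base[2],el=br[0],er=br[1],b=bo)
def res(p,full=False):
    m=model(p); b=m['b']
    S=lambda U,V:((U+.5)/6-.5+260,(V+.5)/6-.5+165)
    D=lambda U,V:((U+.5)/4.4-.5+215,(V+.5)/4.4-.5+175)
    o=[]
    for f,q,P in [('scene0',S(128,568),m['nl']),('scene0',S(352,556),m['nr']),('scene0',S(132,68),m['el']),('scene0',S(307,64),m['er']),
      ('scene0',S(172,213),b[4]),('scene0',S(303,213),b[5]),('scene0',S(305,312),b[6]),('scene0',S(165,312),b[7]),('scene0',S(168,497),b[3]),('scene0',S(303,500),b[2]),
      ('side0',D(371,482),m['nl']),('side0',D(502,376),m['nr']),('side0',D(60,245),m['fl']),('side0',D(127,110),m['el']),('side0',D(242,42),m['er']),
      ('side0',D(380,125),b[5]),('side0',D(455,180),b[6]),('side0',D(371,232),b[7]),('side0',D(293,172),b[4]),('side0',D(370,405),b[3])]:
        o.append(proj(f,P)[0]-q)
    return np.ravel(o)
if __name__=='__main__':
    s=least_squares(res,[.55,.15,-.5,-.1,.67,-.004,0,0],loss='soft_l1')
    print(np.round(s.x,4)); print(np.round(res(s.x).reshape(-1,2),1).tolist())
    np.save('fit.npy',s.x)
    for f in('scene0','side0'):
        K,r,t=cal(f); R=cv2.Rodrigues(r)[0]; print(f,-R.T@t)
E
python3 fit.py
```

```text
[ 0.5301  0.1512 -0.5575 -0.0885  0.7461 -0.0029 -0.0044 -0.0651]
[[-0.1, -0.2], [0.3, 0.0], [0.4, 0.0], [0.6, -0.2], [-0.9, -0.5], [1.1, -0.3], [0.5, 0.1], [-1.0, -0.1], [0.6, 0.7], [0.7, 0.3], [-0.2, 0.3], [0.1, 0.1], [-0.6, 0.4], [-0.1, 0.2], [0.2, -0.1], [0.2, -1.1], [1.3, -0.7], [-0.6, 0.4], [-0.9, 0.3], [-0.4, 2.2]]
scene0 [-0.0931252   0.5456333   0.90557335]
side0 [0.32891484 0.96294944 0.88044157]
```

```bash
cat > plan.py <<'E'
from h import *
from scipy.spatial.transform import Rotation as Rn
s=bot.state(); p=s['ee_pos']; R=Rn.from_rotvec(s['tcp_rot'])
f=np.load('fit.npy'); th=f[2]
Rt=Rn.from_matrix(np.c_[[-np.cos(th),-np.sin(th),0],[-np.sin(th),np.cos(th),0],[0,0,-1]])
print('tool turn',np.degrees((R.inv()*Rt).as_rotvec()))
W=lambda x,y,z:np.array([f[0]+x*np.cos(th)-y*np.sin(th),f[1]+x*np.sin(th)+y*np.cos(th),z])
wp=[p,p+[.0,0,.12],[.46,-.44,.35],[.58,-.12,.34],W(-.13,-.002,.30)]
print(wp)
n=[2,5,7,6]; k=0
for i in range(4):
  for j in range(n[i]):
    d=(np.array(wp[i+1])-wp[i])/n[i]
    print(np.round(R.inv().apply(d),3).tolist(),end=',')
    if i>0 : R=R*Rn.from_rotvec([0,0,np.radians(-121.2/18)])
  print()
E
python3 plan.py
```

```text
tool turn [-6.23514706e-02 -1.02737105e-01 -1.21193474e+02]
[array([ 0.3047775 , -0.60170423,  0.23037093]), array([ 0.3047775 , -0.60170423,  0.35037093]), [0.46, -0.44, 0.35], [0.58, -0.12, 0.34], array([0.41875777, 0.21825295, 0.3       ])]
[-0.0, -0.0, -0.06],[-0.0, -0.0, -0.06],
[0.042, -0.015, 0.0],[0.044, -0.01, 0.0],[0.045, -0.005, 0.0],[0.045, 0.001, 0.0],[0.044, 0.006, 0.0],
[0.048, -0.008, 0.001],[0.049, -0.002, 0.001],[0.049, 0.004, 0.001],[0.048, 0.01, 0.001],[0.046, 0.015, 0.001],[0.044, 0.02, 0.001],[0.042, 0.026, 0.001],
[0.062, -0.008, 0.007],[0.062, -0.001, 0.007],[0.062, 0.006, 0.007],[0.061, 0.013, 0.007],[0.059, 0.02, 0.007],[0.056, 0.027, 0.007],
```

```bash
python3 -m inch '{"fingers":[0.03,0.03,0.03,0.03,0.03,0.03,0.03,0.03,0.03,0.03,0.03,0.03,0.03,0.03,0.03,0.03,0.03,0.03,0.03,0.03],"slide":[[0,0,-0.06],[0,0,-0.06],[0.042,-0.015,0],[0.044,-0.01,0],[0.045,-0.005,0],[0.045,0.001,0],[0.044,0.006,0],[0.048,-0.008,0.001],[0.049,-0.002,0.001],[0.049,0.004,0.001],[0.048,0.01,0.001],[0.046,0.015,0.001],[0.044,0.02,0.001],[0.042,0.026,0.001],[0.06,-0.008,0.004],[0.06,-0.001,0.004],[0.06,0.006,0.004],[0.059,0.013,0.004],[0.058,0.02,0.004],[0.056,0.027,0.004]],"angular":[[0,0,0],[0,0,0],[0,0,-6.73],[0,0,-6.73],[0,0,-6.73],[0,0,-6.73],[0,0,-6.73],[0,0,-6.73],[0,0,-6.73],[0,0,-6.73],[0,0,-6.73],[0,0,-6.73],[0,0,-6.73],[0,0,-6.73],[0,0,-6.73],[0,0,-6.73],[0,0,-6.73],[0,0,-6.73],[0,0,-6.73],[0,0,-6.73]]}' 20
cat > st.py <<'E'
from h import *
from scipy.spatial.transform import Rotation as Rn
def st(T=(-.13,-.002,.14),tilt=0):
    s=bot.state(); p=s['ee_pos']; R=Rn.from_rotvec(s['tcp_rot'])
    f=np.load('fit.npy'); th=f[2]; c,q=np.cos(th),np.sin(th)
    M=np.array([[c,q,0],[-q,c,0],[0,0,1]])
    Rt=Rn.from_matrix(np.c_[[-c,-q,0],[-q,c,0],[0,0,-1]])
    fp=M@(p-[f[0],f[1],0])
    print('t',round(s['time'],3),'fix',np.round(fp,4),'F',np.round(M@s['contact_force'],2),'open',round(s['opening'],3),'turn left',np.round(np.degrees((R.inv()*Rt).as_rotvec()),2),'tool slide to T',np.round(R.inv().apply(M.T@(np.array(T)-fp)),4), 'q',np.round(s['joints'],2))
if __name__=='__main__': st()
E
python3 st.py
```

```text
time: 2.6
ee_pos: [0.4227, 0.2111, 0.3201]
tcp_rot: [0.861, 3.021, -0.001]
contact_force: [0.6, 0.1, 0.1]
opening: 0.354
t 2.6 fix [-0.1228 -0.006   0.3201] F [0.46 0.38 0.08] open 0.354 turn left [-0.01  0.04  0.13] tool slide to T [0.0073 0.0041 0.1801] q [ 0.23  0.13 -0.85  1.83  0.11  1.22  0.36]
```

```bash
python3 -m inch '{"fingers":[0.03,0.03,0.03,0.03,0.03],"slide":[[0.005,0.004,0.045],[0.002,0,0.046],[0,0,0.046],[0,0,0.045],[-0.02,0,0]],"angular":[[0,0,0.1],[0,0,0],[0,0,0],[0,0,0],[0,0,0]]}'
python3 - <<'E'
from st import *
st(); snap('side','side1'); crop('side1',215,150,395,290,4.4); snap('scene','scene1'); crop('scene1',250,130,390,275,4)
E
```

```text
time: 3.22
ee_pos: [0.4344, 0.2053, 0.1358]
tcp_rot: [-0.861, -3.015, 0.007]
contact_force: [-0.3, 0.0, 0.2]
opening: 0.351
t 3.225 fix [-0.1099 -0.0048  0.1358] F [-0.22 -0.13  0.18] open 0.351 turn left [-0.35 -0.26  0.07] tool slide to T [ 0.0202  0.0028 -0.0042] q [ 0.11  0.38 -0.77  2.05  0.34  0.86  0.15]
```

View pics/side1_c215_150.png

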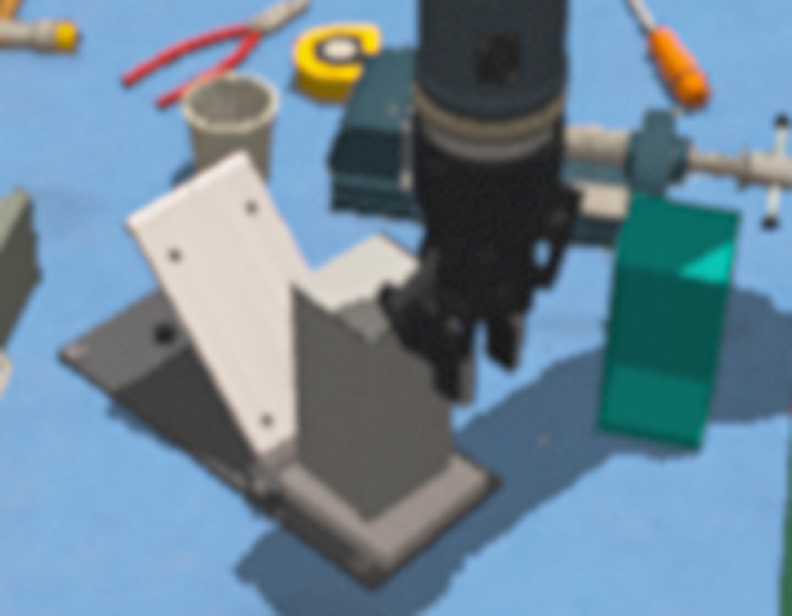

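View pics/scene1_c250_130.png

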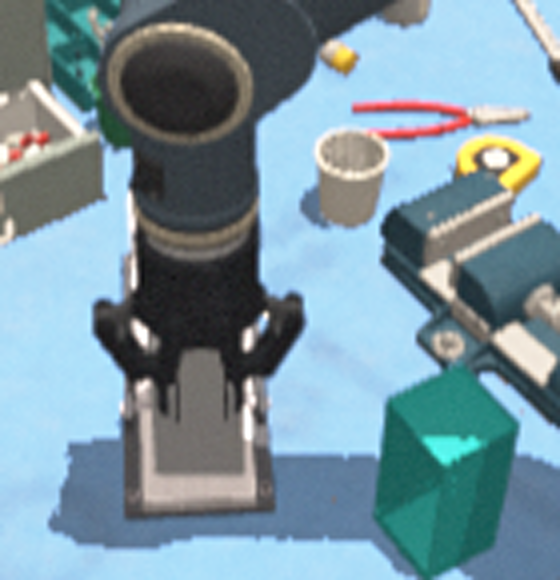

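```bash
python3 -m inch '{"fingers":[0.03,0.03,0.03,0.03,0.03,0.03,0.03,0.03,0.03,0.03,0.03],"slide":[[-0.014,0.003,-0.002],[-0.01,0,0],[-0.006,0,0],[-0.005,0,0],[-0.005,0,0],[-0.005,0,0],[-0.005,0,0],[-0.005,0,0],[-0.005,0,0],[-0.005,0,0],[0,0,0]],"angular":[[0,0,0],[0,0,0],[0,0,0],[0,0,0],[0,0,0],[0,0,0],[0,0,0],[0,0,0],[0,0,0],[0,0,0],[0,0,0]]}'
python3 - <<'E'
from st import *
st(); snap('side','side2'); crop('side2',215,150,395,290,4.4); snap('scene','scene2'); crop('scene2',250,130,390,275,4)
E
```

```text
time: 4.7
ee_pos: [0.4941, 0.1738, 0.1402]
tcp_rot: [0.87, 3.019, -0.0]
contact_force: [0.5, 0.3, -0.6]
opening: 0.353
t 4.7 fix [-0.0425  0.0002  0.1402] F [ 0.28  0.49 -0.59] open 0.353 turn left [ 0.    0.01 -0.21] tool slide to T [ 0.0875 -0.0025  0.0002] q [ 0.17  0.43 -0.74  1.95  0.37  0.9   0.25]
```

View pics/side2_c215_150.png

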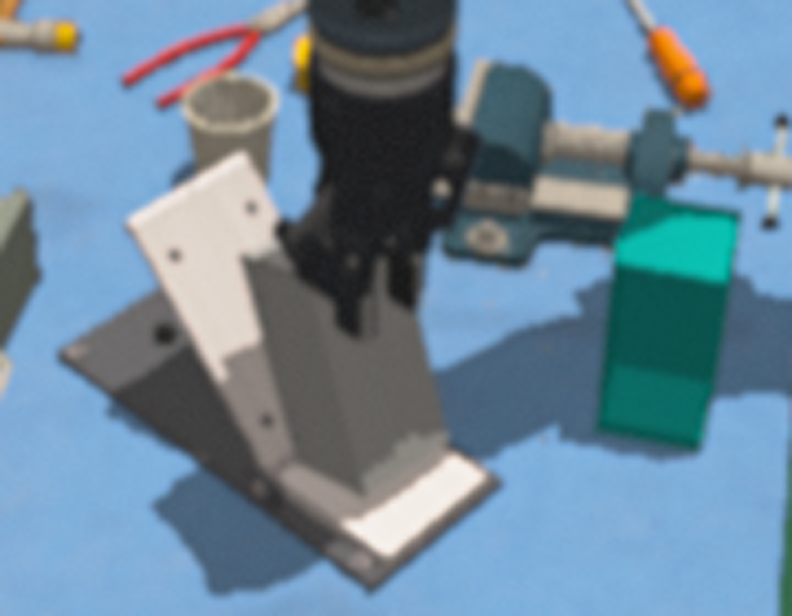

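View pics/scene2_c250_130.png

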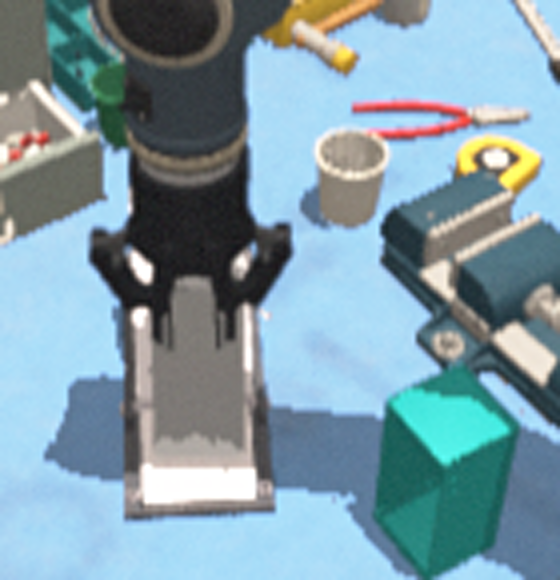

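The box is tipping about its heel, now roughly 0.3 rad, and it looks squarer. I'll keep pushing gently over the balance point.

```bash
python3 -m inch '{"fingers":[0.03,0.03,0.03,0.03,0.03,0.03,0.03,0.03,0.03,0.03,0.03],"slide":[[-0.004,0,0],[-0.004,0,0],[-0.004,0,0],[-0.004,0,0],[-0.004,0,0],[-0.004,0,0],[-0.004,0,0],[-0.003,0,0],[-0.003,0,0],[0,0,0],[0,0,0]],"angular":[[0,0,0],[0,0,0],[0,0,0],[0,0,0],[0,0,0],[0,0,0],[0,0,0],[0,0,0],[0,0,0],[0,0,0],[0,0,0]]}'
python3 - <<'E'
from st import *
st(); snap('side','side3'); crop('side3',215,150,395,290,4.4); snap('scene','scene3'); crop('scene3',250,130,390,275,4)
E
```

```text
time: 6.18
ee_pos: [0.5224, 0.1562, 0.1403]
tcp_rot: [-0.868, -3.019, -0.0]
contact_force: [-0.1, -0.1, -0.3]
opening: 0.349
t 6.175 fix [-0.0092  0.0002  0.1403] F [-0.06 -0.12 -0.3 ] open 0.349 turn left [ 0.   -0.   -0.15] tool slide to T [ 0.1208 -0.0025  0.0003] q [ 0.2   0.46 -0.73  1.91  0.38  0.92  0.3 ]
```

View pics/side3_c215_150.png

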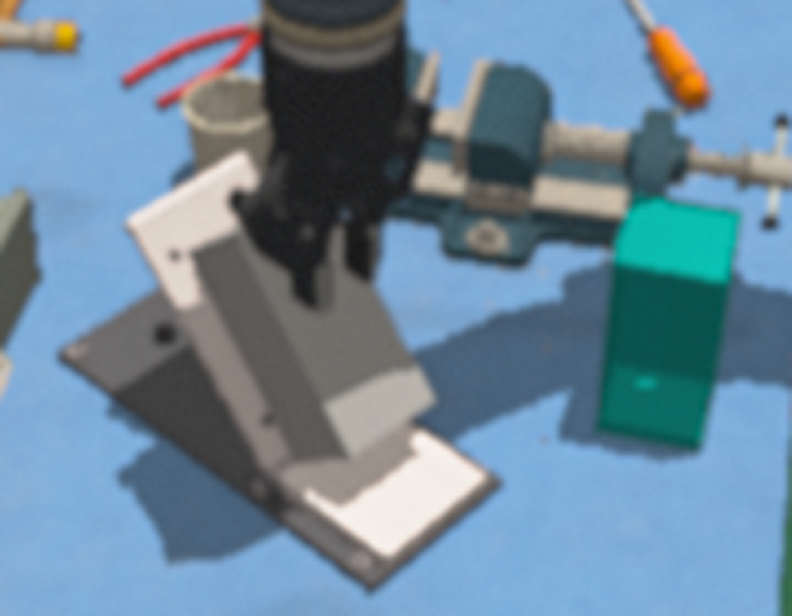

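View pics/scene3_c250_130.png

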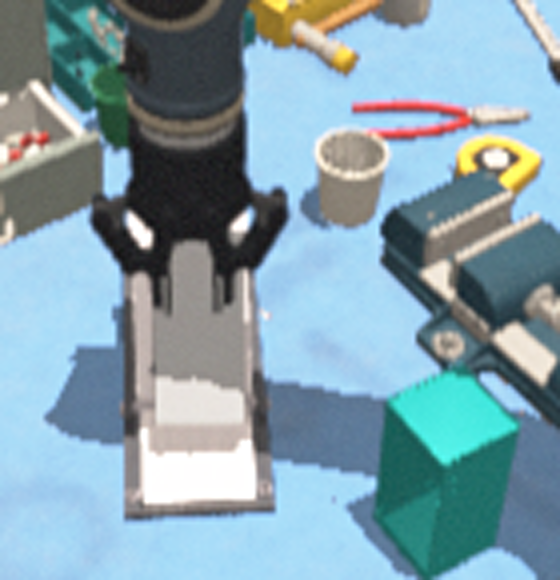

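The box now leans on the raised backrest, square and centred, with no contact force. Next I'll trace an arc with the fingertips at a constant point on the box's top face.

Run:
```python
import numpy as np
t=np.r_[.70,np.arange(.75,1.6,.05),1.571]; s=.115
X=s*np.sin(t)-.064*np.cos(t)-.002-.011; Z=.02+s*np.cos(t)+.064*np.sin(t)-.005
print(np.c_[t,X,Z,np.r_[0,-np.diff(X)],np.r_[0,-np.diff(Z)]].round(4))
```

```text
[[ 7.000e-01  1.210e-02  1.442e-01  0.000e+00  0.000e+00]
 [ 7.500e-01  1.860e-02  1.428e-01 -6.400e-03  1.400e-03]
 [ 8.000e-01  2.490e-02  1.410e-01 -6.300e-03  1.700e-03]
 [ 8.500e-01  3.120e-02  1.390e-01 -6.300e-03  2.100e-03]
 [ 9.000e-01  3.730e-02  1.366e-01 -6.100e-03  2.400e-03]
 [ 9.500e-01  4.330e-02  1.340e-01 -6.000e-03  2.700e-03]
 [ 1.000e+00  4.920e-02  1.310e-01 -5.900e-03  3.000e-03]
 [ 1.050e+00  5.490e-02  1.277e-01 -5.700e-03  3.300e-03]
 [ 1.100e+00  6.050e-02  1.242e-01 -5.500e-03  3.500e-03]
 [ 1.150e+00  6.580e-02  1.204e-01 -5.400e-03  3.800e-03]
 [ 1.200e+00  7.100e-02  1.163e-01 -5.200e-03  4.100e-03]
 [ 1.250e+00  7.600e-02  1.120e-01 -5.000e-03  4.300e-03]
 [ 1.300e+00  8.070e-02  1.074e-01 -4.700e-03  4.600e-03]
 [ 1.350e+00  8.520e-02  1.026e-01 -4.500e-03  4.800e-03]
 [ 1.400e+00  8.940e-02  9.760e-02 -4.300e-03  5.000e-03]
 [ 1.450e+00  9.340e-02  9.240e-02 -4.000e-03  5.200e-03]
 [ 1.500e+00  9.720e-02  8.700e-02 -3.700e-03  5.400e-03]
 [ 1.550e+00  1.006e-01  8.140e-02 -3.500e-03  5.600e-03]
 [ 1.571e+00  1.020e-01  7.900e-02 -1.400e-03  2.400e-03]]
```

```bash
python3 -m inch '{"fingers":[0.03,0.03,0.03,0.03,0.03,0.03,0.03,0.03,0.03,0.03,0.03,0.03],"slide":[[-0.01,-0.001,-0.004],[-0.008,0,0],[-0.006,0,0],[-0.0065,0,0.0015],[-0.0063,0,0.0017],[-0.0063,0,0.0021],[-0.0061,0,0.0024],[-0.006,0,0.0027],[-0.0059,0,0.003],[-0.0057,0,0.0033],[-0.0055,0,0.0035],[0,0,0]],"angular":[[0,0,0],[0,0,0],[0,0,0],[0,0,0],[0,0,0],[0,0,0],[0,0,0],[0,0,0],[0,0,0],[0,0,0],[0,0,0],[0,0,0]]}'
python3 - <<'E'
from st import *
st(); snap('side','side4'); crop('side4',215,150,395,290,4.4); snap('scene','scene4'); crop('scene4',250,130,390,275,4)
E
```

```text
time: 7.78
ee_pos: [0.5844, 0.1165, 0.1239]
tcp_rot: [0.869, 3.017, 0.001]
contact_force: [0.2, 0.3, 0.7]
opening: 0.355
t 7.775 fix [ 0.0644 -0.0007  0.1239] F [0.02 0.33 0.69] open 0.355 turn left [ 0.08  0.08 -0.18] tool slide to T [ 0.1944 -0.0019 -0.0164] q [ 0.23  0.55 -0.68  1.81  0.42  0.94  0.38]
```

View pics/side4_c215_150.png

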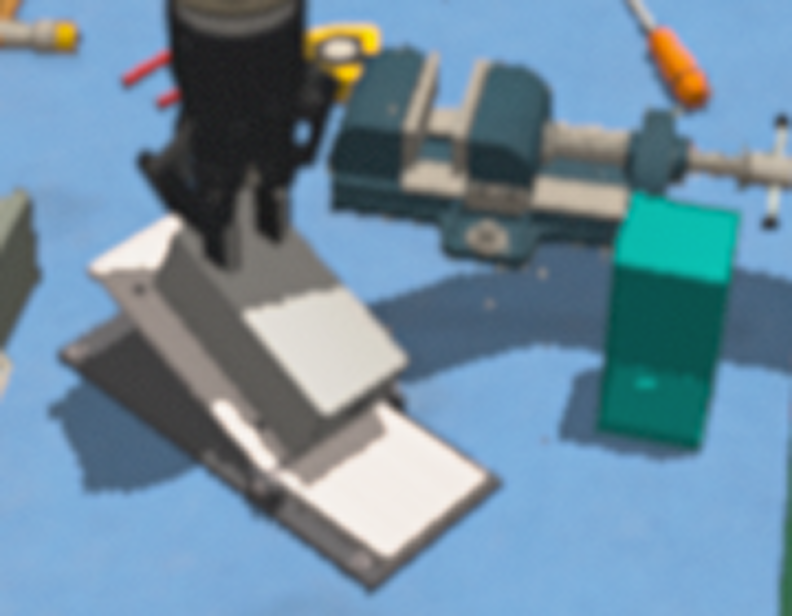

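View pics/scene4_c250_130.png

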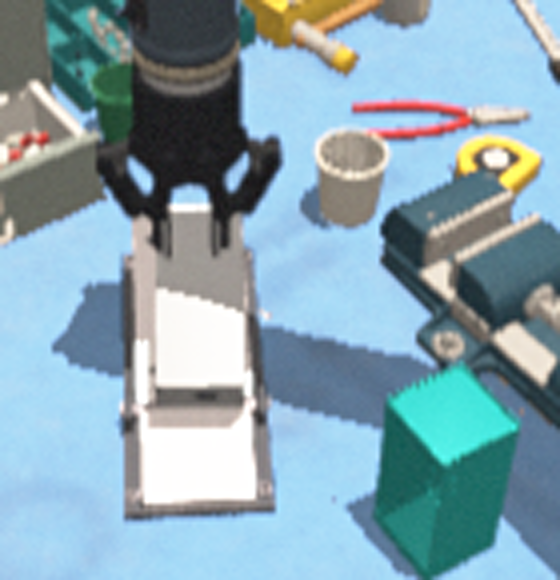

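Run:
```python
from h import *
crop('side4',230,190,320,260,8.5); crop('scene4',275,180,325,260,7)
```

```text
(no output)
```

View pics/side4_c230_190.png

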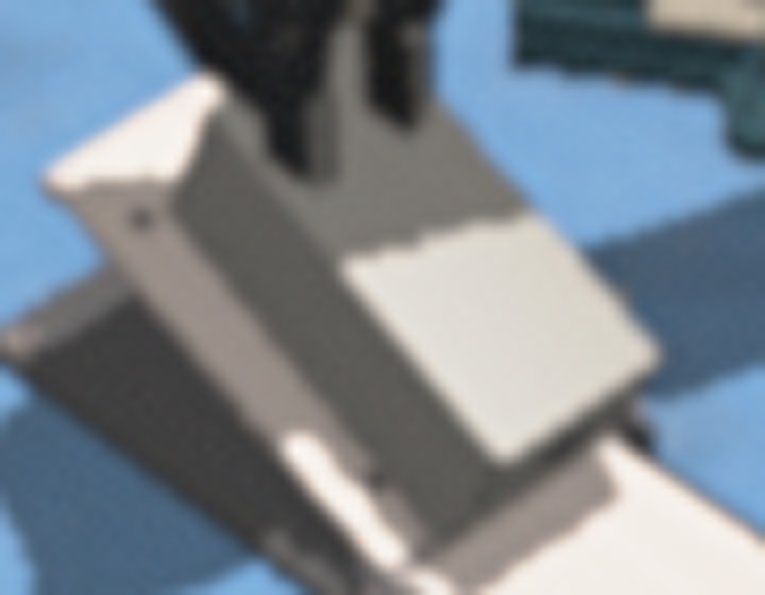

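View pics/scene4_c275_180.png

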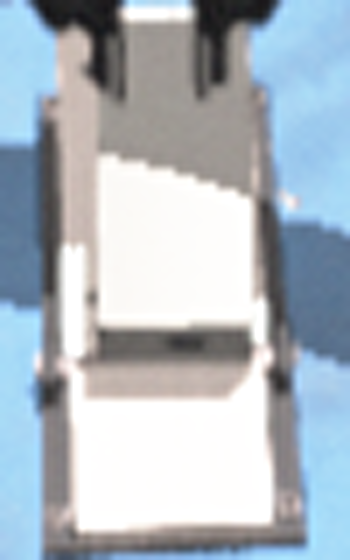

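```bash
cat > pose.py <<'E'
from h import *
from scipy.optimize import least_squares
from scipy.spatial.transform import Rotation as Rn
fx=np.load('fit.npy')[:3]
def pts(p,L):
    hx,hz,hy,th,yw=p
    B=np.array(L,float)  # (along length s from heel, lateral y, normal n)
    Q=np.c_[B[:,0]*np.sin(th)-B[:,2]*np.cos(th),B[:,1],B[:,0]*np.cos(th)+B[:,2]*np.sin(th)]
    # yaw about backrest normal
    n=np.array([-np.cos(th),0,np.sin(th)]); Q=Rn.from_rotvec(n*yw).apply(Q)+[hx,hy,hz]
    c,s=np.cos(fx[2]),np.sin(fx[2])
    return np.c_[fx[0]+c*Q[:,0]-s*Q[:,1],fx[1]+s*Q[:,0]+c*Q[:,1],Q[:,2]]
def fit(obs,p0=(0,.02,0,1,0)):
    def r(p):
        return np.ravel([proj(f,pts(p,[b]))[0]-q for f,q,b in obs])
    s=least_squares(r,p0,loss='soft_l1'); print('heel x z y th yaw',np.round(s.x,4)); print(np.round(r(s.x),1)); return s.x
E
python3 - <<'E'
from pose import *
D=lambda U,V:((U+.5)/8.5-.5+230,(V+.5)/8.5-.5+190)
S=lambda U,V:((U+.5)/7-.5+275,(V+.5)/7-.5+180)
w=.0335
fit([('side4',D(505,466),(0,w,.064)),('side4',D(662,353),(0,-w,.064)),('side4',D(425,552),(0,w,0)),('side4',D(208,75),(.14,w,.064)),
('scene4',S(98,328),(0,w,.064)),('scene4',S(252,325),(0,-w,.064)),('scene4',S(96,358),(0,w,0)),('scene4',S(252,355),(0,-w,0))])
E
```

```text
heel x z y th yaw [ 0.0013  0.022  -0.0025  1.0712 -0.031 ]
[-0.6  0.1  0.2  0.5  0.7 -0.4  0.6  1.9 -0.6 -0.5  0.3 -0.3  0.3 -0.5
 -0.3 -0.3]
```

Fitted heel: x +1 mm, z 22 mm, y −2.5 mm, yaw −0.03, lean 1.07. I'll carry on along the arc.

```bash
python3 -m inch '{"fingers":[0.03,0.03,0.03,0.03,0.03,0.03,0.03,0.03,0.03],"slide":[[-0.0054,0,0.0038],[-0.0052,0,0.0041],[-0.005,0,0.0043],[-0.0047,0,0.0046],[-0.0045,0,0.0048],[-0.0043,0,0.005],[-0.004,0,0.0052],[-0.0037,0,0.0054],[0,0,0]],"angular":[[0,0,0],[0,0,0],[0,0,0],[0,0,0],[0,0,0],[0,0,0],[0,0,0],[0,0,0],[0,0,0]]}'
python3 - <<'E'
from st import *
st(); snap('side','side5'); crop('side5',220,180,320,270,7.5); snap('scene','scene5'); crop('scene5',270,160,330,260,6)
E
```

```text
time: 9.0
ee_pos: [0.6148, 0.0965, 0.0862]
tcp_rot: [0.869, 3.019, -0.001]
contact_force: [-0.6, -1.0, 0.9]
opening: 0.351
t 9.0 fix [ 0.1008 -0.0016  0.0862] F [ 0.04 -1.13  0.89] open 0.351 turn left [-0.03  0.03 -0.18] tool slide to T [ 0.2308 -0.0012 -0.0539] q [ 0.23  0.63 -0.65  1.77  0.47  0.9   0.39]
```

View pics/side5_c220_180.png

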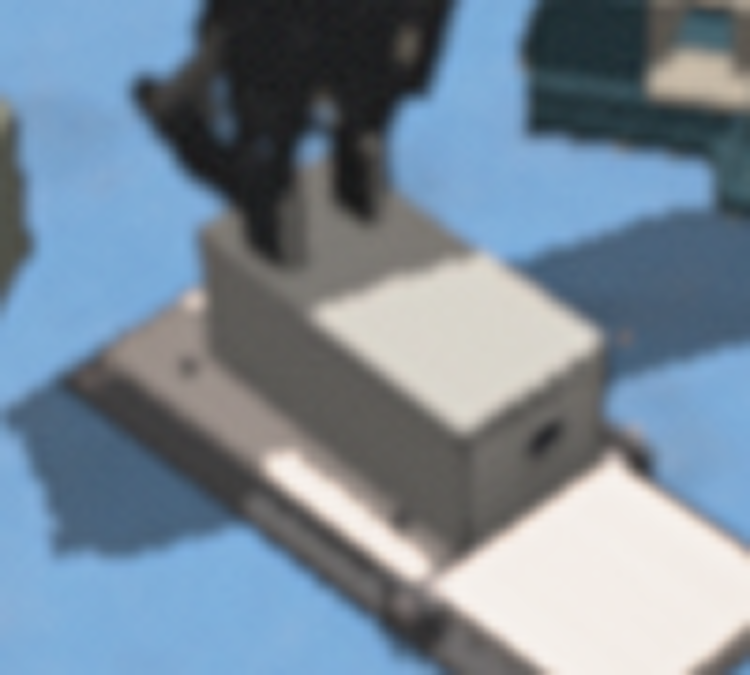

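View pics/scene5_c270_160.png

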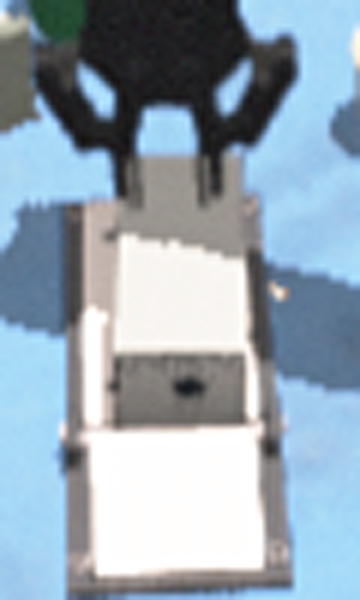

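```bash
python3 -m inch '{"fingers":[0.03,0.03,0.03,0.03],"slide":[[-0.002,0,0.003],[-0.001,0,0.003],[0,0,0.002],[0,0,0]],"angular":[[0,0,0],[0,0,0],[0,0,0],[0,0,0]]}'
python3 st.py
```

```text
time: 9.6
ee_pos: [0.6166, 0.0963, 0.0838]
tcp_rot: [0.868, 3.018, -0.004]
contact_force: [-12.3, -2.2, 30.6]
opening: 0.353
t 9.6 fix [ 0.1024 -0.0008  0.0838] F [-9.27 -8.34 30.63] open 0.353 turn left [-0.13  0.09 -0.14] tool slide to T [ 0.2323 -0.0019 -0.0565] q [ 0.23  0.63 -0.64  1.76  0.47  0.9   0.39]
```

30 N of upward force means the end stop is reached (fingertips at z ≈ 84 mm, the height of the box's top when lying). I'll lift off straight up and check.

```bash
python3 -m inch '{"fingers":[0.03,0.03,0.03,0.03,0.03,0.03],"slide":[[0.001,0,-0.004],[0,0,-0.006],[0,0,-0.02],[0,0,-0.05],[0,0,-0.05],[0,0,0]],"angular":[[0,0,0],[0,0,0],[0,0,0],[0,0,0],[0,0,0],[0,0,0]]}'
python3 - <<'E'
from st import *
st(); snap('side','side6'); crop('side6',220,180,320,270,7.5); snap('scene','scene6'); crop('scene6',270,160,330,260,6);snap('wrist','w6')
E
```

```text
time: 10.35
ee_pos: [0.6189, 0.0977, 0.2146]
tcp_rot: [0.866, 3.011, 0.007]
contact_force: [0.1, 0.0, -0.2]
opening: 0.352
t 10.35 fix [0.1036 0.0015 0.2146] F [ 0.03  0.06 -0.18] open 0.352 turn left [ 0.39  0.41 -0.16] tool slide to T [ 0.2341 -0.0047  0.0729] q [ 0.29  0.5  -0.72  1.65  0.36  1.12  0.48]
```

View pics/side6_c220_180.png

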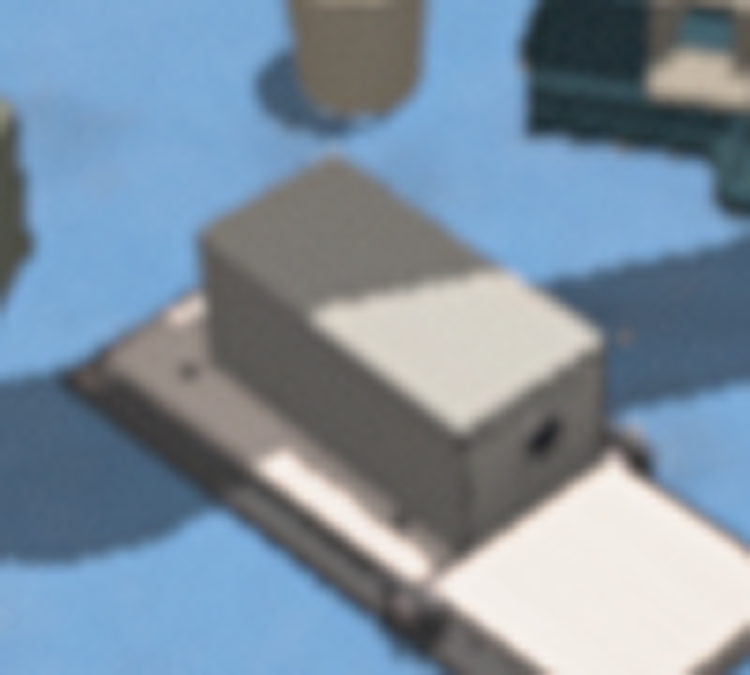

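View pics/scene6_c270_160.png

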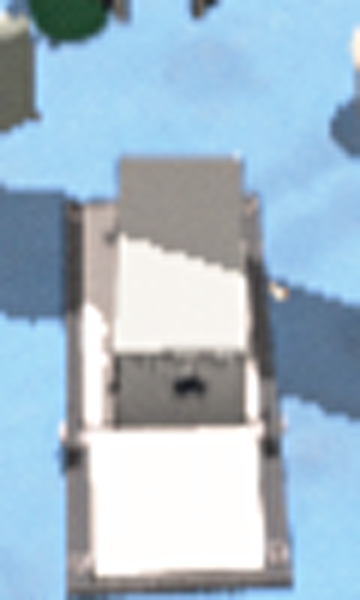

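View pics/w6.png

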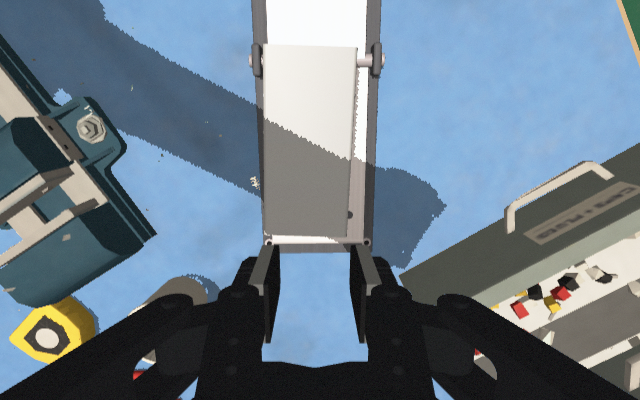

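Run:
```python
from pose import *
D=lambda U,V:((U+.5)/7.5-.5+220,(V+.5)/7.5-.5+180)
S=lambda U,V:((U+.5)/6-.5+270,(V+.5)/6-.5+160)
w=.0335
A=[('side6',D(465,435),(0,w,.064)),('side6',D(605,338),(0,-w,.064)),('side6',D(460,556),(0,w,0)),('side6',D(200,235),(.14,w,.064)),('side6',D(332,153),(.14,-w,.064)),('side6',D(212,355),(.14,w,0)),
('scene6',S(114,353),(0,w,.064)),('scene6',S(246,353),(0,-w,.064)),('scene6',S(115,425),(0,w,0)),('scene6',S(245,425),(0,-w,0)),('scene6',S(119,158),(.14,w,.064)),('scene6',S(241,158),(.14,-w,.064))]
B=[('w6',(265,45),(0,-w,.064)),('w6',(358,47),(0,w,.064)),('w6',(264,235),(.14,-w,.064)),('w6',(349,239),(.14,w,.064))]
p=fit(A,(0,.02,0,1.5,0)); print('centre y',p[2]+.07*np.sin(p[4]))
p=fit(A+B,p); print('centre y',p[2]+.07*np.sin(p[4]))
# fixture outline in wrist
c,s=np.cos(fx[2]),np.sin(fx[2])
P=[[x,y,z] for x in(0,.171) for y in(-.045,.045) for z in (.02,)]+[[.1865,.056,0.008],[.1865,-.056,.008]]
print(proj('w6',[[fx[0]+c*x-s*y,fx[1]+s*x+c*y,z] for x,y,z in P]).round(0).tolist())
crop('w6',230,20,400,270,3)
im=cv2.imread('pics/w6.png')[20:270,230:400]; cv2.imwrite('pics/w6z.png',cv2.resize(im,None,fx=2.4,fy=2.4,interpolation=cv2.INTER_CUBIC))
```

```text
heel x z y th yaw [-0.0022  0.0192 -0.0037  1.5672 -0.0376]
[-0.6 -0.1  0.3  0.2  0.6  1.7 -0.8 -0.4  1.1 -0.6 -0.7  1.2 -0.4 -0.5
  0.2 -0.8  0.3  1.2  0.3  1.  -0.1 -0.5  0.4 -0.7]
centre y -0.006366096053868549
heel x z y th yaw [-0.0028  0.0186 -0.0035  1.562  -0.032 ]
[-0.4  0.4  0.4  0.5  0.7  2.  -0.8 -0.1  1.  -0.4 -0.8  1.5 -0.4 -0.1
  0.2 -0.4  0.2  1.6  0.3  1.2 -0.4 -0.3  0.  -0.5 -2.6 -0.5  1.7  0.5
 -0.2  1.4 -0.1 -0.3]
centre y -0.005711875039743949
[[263.0, 62.0], [368.0, 61.0], [270.0, 247.0], [362.0, 247.0], [371.0, 257.0], [262.0, 257.0]]
```

View pics/w6z.png

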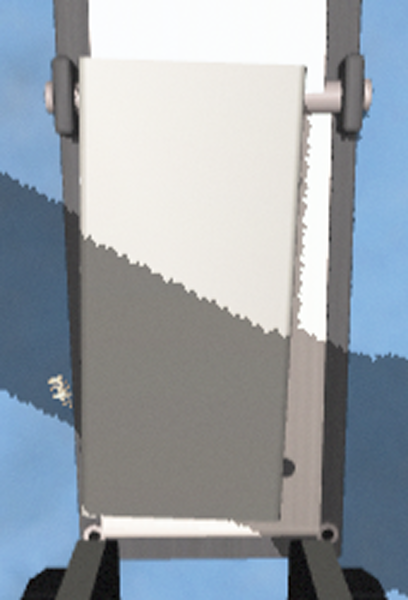

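The box passes the limits, but its centre is about 6 mm off the middle line and the limit is 10 mm. I'll nudge its −y side with closed fingers for margin, after checking clearance to the cup and vice.

Run:
```python
from st import *
f=np.load('fit.npy'); c,q=np.cos(f[2]),np.sin(f[2]); M=np.array([[c,q],[-q,c]])
for n,u,v in[('cup base',336.7,186),('vice left',345.5,195),('vice foot',354,214)]:
    print(n,M@(onz('scene6',u,v,0)[:2]-f[:2]))
st((.085,-.085,.15))
```

```text
cup base [ 0.21648434 -0.14170276]
vice left [ 0.16953143 -0.16763944]
vice foot [ 0.07908386 -0.18512385]
t 10.5 fix [ 0.1019 -0.0017  0.2086] F [-0.75 -0.37 -0.03] open 0.356 turn left [-0.05 -0.02 -0.17] tool slide to T [ 0.0166 -0.0833  0.0586] q [ 0.29  0.5  -0.72  1.66  0.36  1.12  0.48]
```

```bash
python3 -m inch '{"fingers":[0,0,0,0,0,0,0,0],"slide":[[0.006,-0.028,0],[0.006,-0.028,0],[0.004,-0.027,0],[0,0,0],[0,0,0.05],[0,0,0.05],[0,0,0.05],[0,0,0]],"angular":[[0,0,0],[0,0,0],[0,0,0],[0,0,0],[0,0,0],[0,0,0],[0,0,0],[0,0,0]]}'
python3 - <<'E'
from st import *
st(); snap('scene','scene7'); crop('scene7',270,130,350,260,4.5); snap('side','side7'); crop('side7',220,150,340,270,5)
E
```

```text
time: 11.5
ee_pos: [0.5554, 0.0349, 0.055]
tcp_rot: [-0.864, -3.011, 0.004]
contact_force: [0.2, 0.2, 0.1]
opening: 0.002
t 11.5 fix [ 0.083  -0.0853  0.055 ] F [0.06 0.3  0.09] open 0.002 turn left [-0.26 -0.45 -0.07] tool slide to T [ 0.2138  0.0826 -0.0837] q [ 0.34  0.59 -0.63  1.94  0.48  0.78  0.45]
```

View pics/scene7_c270_130.png

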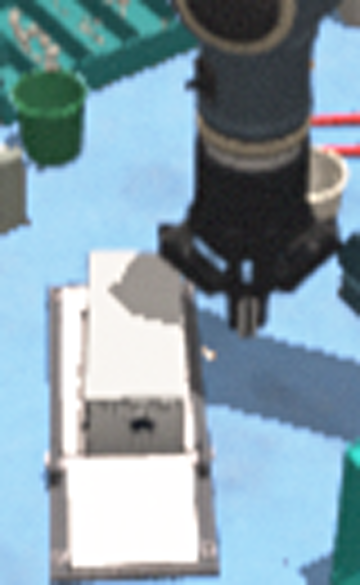

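View pics/side7_c220_150.png

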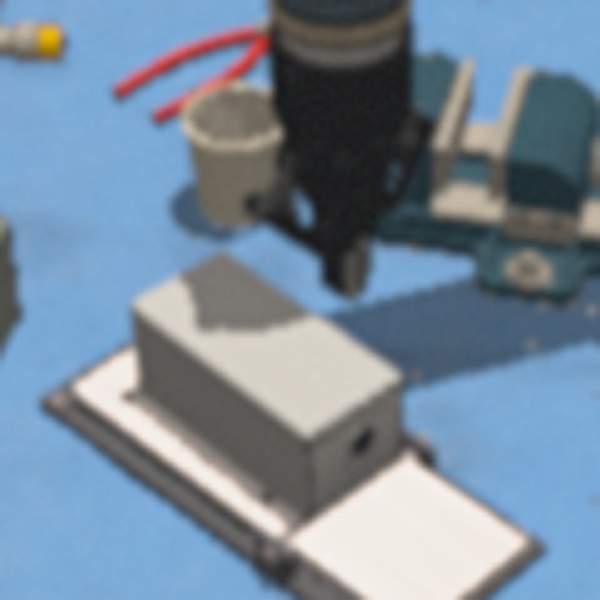

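```bash
python3 -m inch '{"fingers":[0,0,0,0,0],"slide":[[0,0.012,0.01],[0,0.01,0],[0,0.005,0],[0,0.003,0],[0,0,0]],"angular":[[0,0,0],[0,0,0],[0,0,0],[0,0,0],[0,0,0]]}'
python3 - <<'E'
from st import *
st(); snap('scene','scene8'); crop('scene8',270,160,330,260,6); snap('wrist','w8'); im=cv2.imread('pics/w8.png')
E
```

```text
time: 12.22
ee_pos: [0.5746, 0.0598, 0.0492]
tcp_rot: [0.869, 3.019, -0.0]
contact_force: [-0.3, 0.2, -0.3]
opening: -0.004
t 12.225 fix [ 0.086  -0.054   0.0492] F [-0.38  0.02 -0.26] open -0.004 turn left [ 0.01  0.03 -0.16] tool slide to T [ 0.2161  0.0514 -0.091 ] q [ 0.28  0.62 -0.62  1.9   0.49  0.79  0.4 ]
```

View pics/scene8_c270_160.png

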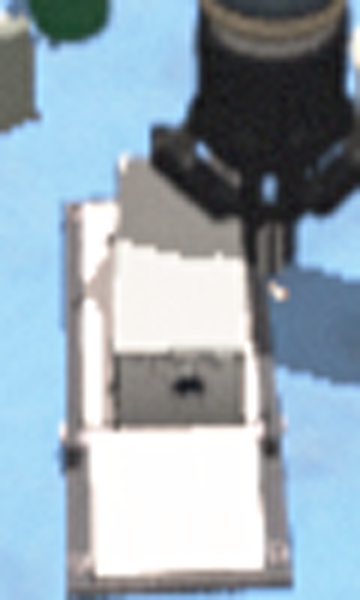

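View pics/w8.png

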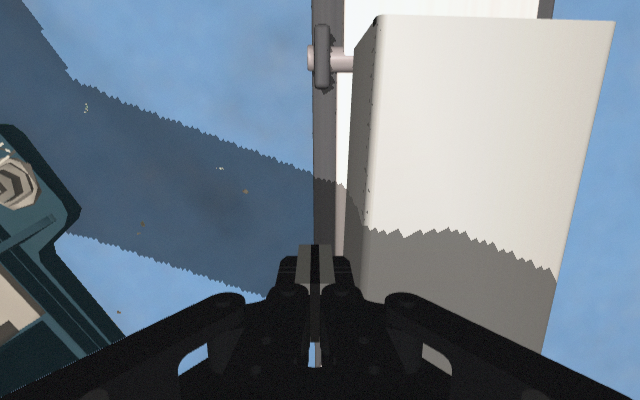

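The wrist picture shows the fingers nearly touching the box's side at around (345,255). I'll advance in small rows.

```bash
python3 -m inch '{"fingers":[0,0,0,0,0],"slide":[[0,0.002,0],[0,0.002,0],[0,0.002,0],[0,0.002,0],[0,0,0]],"angular":[[0,0,0],[0,0,0],[0,0,0],[0,0,0],[0,0,0]]}'
python3 - <<'E'
from st import *
st(); snap('scene','scene9'); crop('scene9',270,160,330,260,6); snap('wrist','w9'); im=cv2.imread('pics/w9.png')
E
```

```text
time: 12.95
ee_pos: [0.5789, 0.067, 0.0489]
tcp_rot: [0.868, 3.019, 0.001]
contact_force: [0.9, -1.8, 0.9]
opening: 0.0
t 12.95 fix [ 0.0859 -0.0456  0.0489] F [ 1.68 -1.04  0.89] open 0.0 turn left [ 0.03  0.01 -0.14] tool slide to T [ 0.216   0.0432 -0.0911] q [ 0.27  0.62 -0.62  1.89  0.5   0.79  0.39]
```

View pics/scene9_c270_160.png

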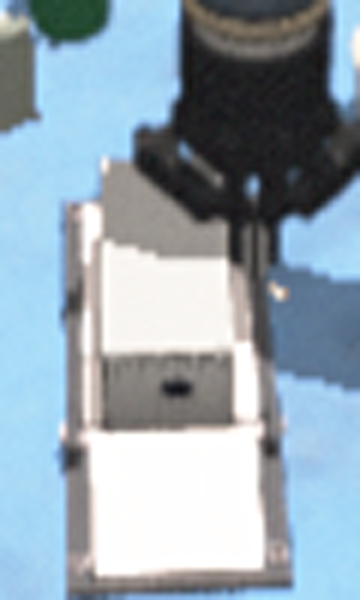

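View pics/w9.png

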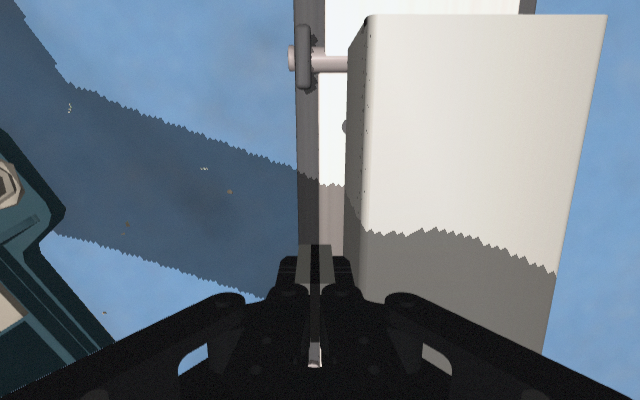

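```bash
python3 -m inch '{"fingers":[0,0,0,0,0,0,0],"slide":[[0,-0.01,0],[0,-0.02,0],[0,0,-0.05],[0,0,-0.055],[0.01,0.035,-0.05],[0.01,0.035,0],[0,0,0]],"angular":[[0,0,0],[0,0,0],[0,0,0],[0,0,0],[0,0,0],[0,0,0],[0,0,0]]}'
python3 - <<'E'
from st import *
st(); snap('scene','scene10'); crop('scene10',270,160,330,260,6); snap('wrist','w10'); snap('side','side10'); crop('side10',220,180,320,270,7.5)
E
```

```text
time: 13.92
ee_pos: [0.5824, 0.1132, 0.2047]
tcp_rot: [0.863, 3.02, 0.002]
contact_force: [-0.8, -0.6, -0.0]
opening: 0.001
t 13.925 fix [ 0.0645 -0.0045  0.2047] F [-0.31 -0.92 -0.04] open 0.001 turn left [0.1  0.03 0.05] tool slide to T [0.1945 0.0026 0.0646] q [ 0.29  0.46 -0.74  1.73  0.35  1.08  0.45]
```

View pics/scene10_c270_160.png

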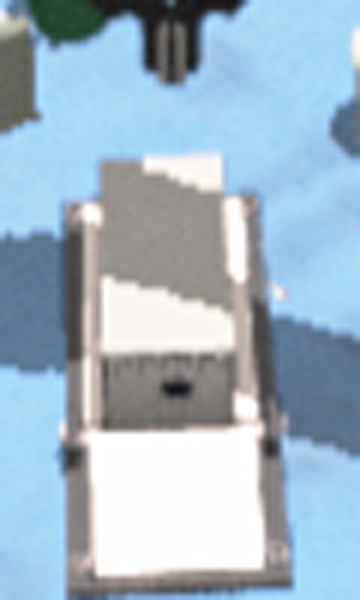

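View pics/w10.png

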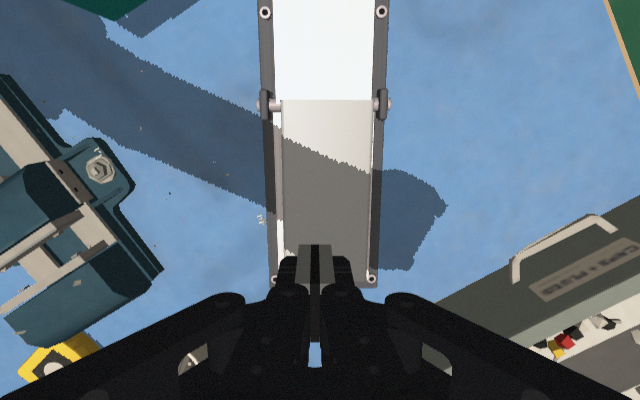

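View pics/side10_c220_180.png

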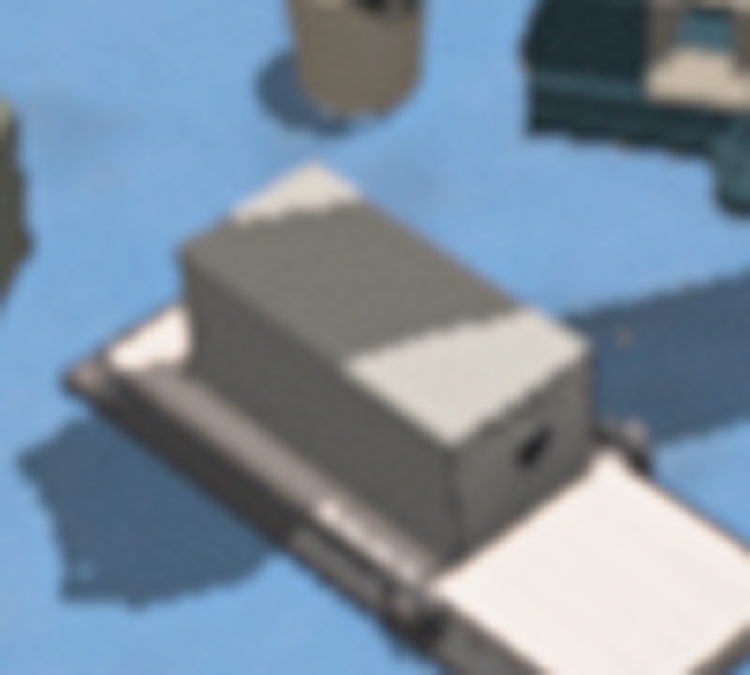

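Run:
```python
from pose import *
D=lambda U,V:((U+.5)/7.5-.5+220,(V+.5)/7.5-.5+180)
S=lambda U,V:((U+.5)/6-.5+270,(V+.5)/6-.5+160)
w=.0335
A=[('side10',D(452,445),(0,w,.064)),('side10',D(592,346),(0,-w,.064)),('side10',D(448,565),(0,w,0)),('side10',D(180,245),(.14,w,.064)),('side10',D(315,160),(.14,-w,.064)),('side10',D(190,362),(.14,w,0)),
('scene10',S(101,353),(0,w,.064)),('scene10',S(234,352),(0,-w,.064)),('scene10',S(103,427),(0,w,0)),('scene10',S(232,427),(0,-w,0)),('scene10',S(102,159),(.14,w,.064)),('scene10',S(222,155),(.14,-w,.064))]
B=[('w10',(282,100),(0,-w,.064)),('w10',(371,99),(0,w,.064))]
for O in(A,A+B):
    p=fit(O,(0,.02,0,1.5,0)); print('centre y',p[2]+.07*np.sin(p[4]))
```

```text
heel x z y th yaw [-0.0019  0.0196  0.0026  1.5574 -0.0162]
[-0.4  0.   0.2  0.1  0.5  1.7 -0.6 -0.4  0.7 -0.6 -0.4  1.6 -0.4 -0.3
  0.1 -0.7  0.2  1.   0.4  0.4 -0.2 -0.8  0.6 -0.6]
centre y 0.0014924393134089073
heel x z y th yaw [-0.0016  0.0185  0.0019  1.5425 -0.0043]
[ 0.1  0.4  0.4  0.3  0.7  1.9 -0.7 -0.3  0.5 -0.7 -0.6  1.5 -0.1  0.2
  0.3 -0.4  0.5  1.3  0.7  0.4 -0.5 -0.8  0.3 -0.7 -1.9 -0.3  4.8  0.8]
centre y 0.0016293579694095634
```

```bash
python3 -c "
from bench import bot
print(bot.state()['time'],bot.state()['dq'].round(3)); print(bot.hand_in())"
```

```text
14.075 [ 0.01   0.004  0.005 -0.003 -0.001 -0.    -0.004]
the job is handed in; nothing more can be done
None
```

I handed the job in at 14.1 s with the box lying on the folded backrest, right way up, square and at the hinge. I got no verdict back, so the result rests on my own camera fits.

**What I did:**
- I pushed the box over with two slightly open fingertips until it leaned on the raised backrest.
- I pressed it down along an arc at about 0.4 rad/s until the end stop, where the wrist read about 31 N upward.
- I then nudged it about 7 mm sideways with closed fingers, because it had landed about 6 mm off the middle line and the limit is 10 mm.

**Last checks:**

| Check | Fitted value | Limit |
|---|---|---|
| Heel from hinge line | about −2 mm | ±20 mm |
| Heel height | about 19 mm | below 26 mm |
| Centre from middle line | about +1.5 mm | ±10 mm |
| Yaw | −0.004 to −0.016 rad | 0.12 rad |
| Box lean (flat = 1.571) | 1.54 to 1.56 rad | within 0.08 rad of flat |

- **Backrest:** I didn't measure its angle separately. That it is fully folded rests on the end-stop force and the box's fitted lean.
- **Where the fits disagreed:** adding two wrist-camera corners changed the lean by about 0.015 rad. One of those corners fitted poorly, by 4.8 px.
- **Robot and bystanders:** the gripper was well clear of the box at the end. Nothing touched the bystanders as far as I saw, and the cup looked unmoved in the last pictures, but I didn't measure the tape measure, cup or marker.

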